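# Switch the vacuum gauge to carburettor three

## Robot

A 7-joint arm with a two-finger parallel gripper is mounted at the origin on the work surface. World frame = base frame: x ahead of the robot, y to its left, z up, the work surface at z = 0. Lengths are in m, angles in rad, forces in N, time in s.
With the tool pointing down it reaches from about 0.4 to 0.9 m from the base axis. Payload 5.5 kg.
Tool frame: the origin (TCP) lies midway between the tips of the shut fingers; the grasp point (between the pads) lies behind it (bot.grip_depth is the z of the grasp point in the tool frame, in m); z points along the fingers, y is the line along which they close (so a half turn about z gives the same grasp; the last joint's range is limited). The gripper opens to 85 mm and grips with 20 to 120 N. Pads are 22 mm wide; open, the fingers measure 114 mm over their backs; the gripper's body (76 mm by 85 mm) begins 54 mm behind the grasp point. The pads swing forward as they close: fully open they stand 13 mm farther back than shut.
Start: joints at [1.564, 0.501, -0.427, 1.55, 0.221, 1.138, -0.21], TCP at [0.173, -0.626, 0.231] pointing down, gripper open.
Joint ranges: [-2.88, 2.88], [-0.31, 2.03], [-1.54, 1.56], [0.2, 2.42], [-1.41, 4.55], [0.19, 2.02], [-2.57, 2.57]. Speed limits (rad/s): [2.57, 2.57, 3.14, 3.14, 3.14, 3.14, 3.14].

## Interface

Orientations are given as a 3x3 rotation matrix whose columns are the frame's x, y, z axes.
In Python, from rig import bot, camera gives the robot as it stands.
- The arm moves only by the tool move_arm, never from a script. Its argument "moves" is a list of rows, each a list of 5 numbers: the shift along the tool's x, y, z as a fraction of full scale, then the turn about the tool's z as a fraction of full scale, then the closure, from -1 (fully open) to 1 (shut). A call has 1 to 8 rows; each row shifts and turns the commanded pose from where the row before left it, along the tool's axes as they then stand; what a row does not reach is not made up. Full scale, the value 1, is 0.075 m for a shift and 90 degrees for a turn. A row lasts 1/12 s, in which the tool goes at most 41.7 mm and 7.16 degrees, less where a joint would pass 70% of its speed; a pose out of reach is approached as far as the arm can. A call with a number of a shift or a turn outside -1 to 1 is refused whole. A call with a gripper value outside its range is refused whole. The fingers move at their own pace and stop on an object; the grip force is fixed at half the most. Time passes only in rows, so rows that do not move let the fingers close. It gives the time, the measured TCP pose, the force, the opening and the grip force at its end, in the units of the state.
- bot.read_state(): the state, without advancing time (a new reading comes with each control period).
- camera(name): name is "scene" or "top" or "wrist"; returns a dict with "img" (480x640x3 uint8, red, green, blue), "camera_matrix" (3x3 intrinsics, pixels), "R" (3x3) and "t" (3): a world point X has camera coordinates R X + t; the wrist camera has in their place "tool_from_camera" (4x4, takes a point from camera to tool coordinates, whose origin is the TCP and whose axes are the flange's). Camera axes: x right, y down, z forward; pixel columns grow to the right and rows downward; lengths in m; the calibration is good to about 2 mm. A picture is of the moment at which its call begins: read the wrist's pose just before it. There is no depth.
- bot.finish_job(): hands the job in; it is judged then, once.
The state is a dict: "time_s": time; "qpos": joint angles; "joint_velocities": joint speeds; "effort": joint torques, N m; "eef_pos": TCP position; "orientation": TCP orientation; "force": force on the tool from outside, world axes, zero at the start; "wrist_torque": the same for the moment, N m; "gripper_width": opening from 0.0 (shut) to 1.0 (fully open); "finger_force": force on a finger pad.
Only numpy, scipy, OpenCV 4.12 (cv2) and the standard library are available. Lean on these libraries where they do the work, as an engineer would, in place of code of your own. Each camera call takes 0.05 s, during which the arm holds its last target. There are 200 camera calls.

## Task

On the vacuum-balancing panel, gently push the upright steel tab of the rotary selector around, without forcing it, until it points at the middle of the disc with three dots. Then press the black vent button between the selector and the gauge fully down with a fingertip and let it spring back. Nothing has to be gripped or picked up: leave everything else on the bench where it stands.

Things in the scene. Friction and masses are not known exactly. Their poses are not given: they have to be found in the camera images.
- panel: grey panel, 340 x 250 mm, 12 mm thick, fixed to the bench. Origin on the bench under the selector's axis; the panel reaches 115 mm to -x, 225 mm to +x and 125 mm to each side of it. Its +x runs from the selector past the vent button (at 105 mm) to the round gauge (centre at 176 mm, radius 46 mm, top 40 mm up). Outside each disc a hose nipple, up to 29 mm high, 114 to 155 mm from the axis.
- dial (a joint): angle of the selector about its vertical axis, rad: 0 when the tab stands towards the panel's -x edge, growing counter-clockwise from above; stops at -2.2 and 2.2, starts within -0.4 to 0.4. No detents: it turns with light friction (about 2 N at the tab) and stays where left. The four discs lie at about -1.92, -0.87, 0.87 and 1.92; which disc is where changes from run to run.
- hub (a point): centre of the top of the selector's disc, on the turning axis, 39 mm above the bench: an aluminium disc of radius 46 mm with one arm (14 mm wide, top 38 mm above the bench) reaching out to 76 mm from the axis, which carries the tab
- tab (a point): middle of the top of the upright steel tab on the selector's arm: 62 mm from the axis, 74 mm above the bench. The tab is 20 mm long radially, 10 mm thick along the turning direction, and stands free from 38 to 74 mm above the bench.
- aim (a point): imaginary point that turns with the selector, in line with the tab and 92 mm from the axis: where the tab points. It lies over the middle of a disc when the tab points straight at that disc.
- mark3 (a point): middle of the top of the disc with three black dots: pale flat disc, 43 mm across, top 15 mm above the bench, fixed on the panel with its middle 92 mm from the selector's axis. The other three discs are alike but have one, two and four dots.
- vent_top (a point): middle of the top of the round black vent button (26 mm across), 34 mm above the bench when not pressed, on a steel housing on the panel; it moves down with the button
- vent (a joint): travel of the vent button, m: 0 up, 0.006 fully down; its spring takes about 5 N at full travel and returns it
- carb_a: carburettor, 70 x 60 mm, 74 mm tall, standing upright on its bowl beside the panel; loose, to be left alone; origin under its centre (on the panel's +y side)
- carb_b: carburettor, 70 x 60 mm, 74 mm tall, standing upright on its bowl beside the panel; loose, to be left alone; origin under its centre (on the panel's -y side)
- socket: loose steel socket, 22 mm across, 32 mm tall, standing on the panel near its +y edge; leave alone; origin under its centre
- jet_jar: loose small clear jar, 32 mm across, 42 mm tall, standing on the panel near the button; leave alone; origin under its centre
- jet_holder: loose small brass jet holder, 22 mm across, 34 mm tall, standing on the panel near the button; leave alone; origin under its centre
- screwdriver: loose screwdriver, 190 mm long, lying on the bench along its x axis; leave alone
- wrench: loose spanner, 160 mm long, lying on the bench along its x axis; leave alone

How it is judged:
On the way, in this order (a step that is already met when the one before it is completed fails the run):
1. the selector's tab points at the three-dot disc (horizontal distance between aim and mark3 below 0.012 m and velocity of joint dial between -0.05 and 0.05 rad/s), for 0.2 s.
2. the vent button is pressed fully down (horizontal distance between aim and mark3 below 0.012 m and value of joint vent above 0.0045 m), for 0.05 s.
At the end, for the whole second after the job is handed in: The point 92 mm out along the selector's tab lies within 12 mm (about 7.5 degrees) of the middle of the three-dot disc, the selector is still, the vent button has been pressed at least 4.5 mm of its 6 mm and is up again (under 1.5 mm), and every loose thing is within 20 mm of where it stood (all of step 1 and value of joint vent below 0.0015 m and distance of each of carb_a, carb_b, socket, jet_jar, jet_holder, screwdriver, wrench from where it was at the start of the episode below 0.02 m); the robot touches nothing.
It fails at once if the vent button is pressed while the selector is not at the three-dot disc (not (horizontal distance between aim and mark3 below 0.012 m) and value of joint vent above 0.003 m).
It fails at once if the selector is forced, or squeezed: more than 40 N on it (contact force between dial and anything else above 40 N).
It fails at once if a loose thing on the bench is moved more than 20 mm or lifted (distance of any of carb_a, carb_b, socket, jet_jar, jet_holder, screwdriver, wrench from where it was at the start of the episode above 0.02 m).
It also fails if it takes over 51 s, if anything falls off the work surface, if the arm or the gripper's body presses on something with over 40 N, if the wrist force passes 120 N, or if a joint passes its speed limit or range.

## Working session

There is one attempt and no reset: what is moved stays moved. The work goes in short steps, Python scripts to look and compute and a tool call to move; the robot and the scene stay as the last step left them, time stands still between calls to the robot, and variables do not carry over. Pictures are saved under pics/ and viewed, at most 10 in all, crops included, and the job is handed in when it is done.

Besides the shell and the picture viewer there is one more tool, called after "Request:" as name(argument=value, ...), one argument or row to a line, values as JSON. move_arm: Moves the arm, as the interface text tells. Shift numbers are shares of 0.075 m and turn numbers shares of 90 degrees, none past 1 either way. Its arguments: {"type":"object","properties":{"moves":{"type":"array","items":{"type":"array","items":{"type":"number","minimum":-1,"maximum":1}}}},"required":["moves"]}

```bash
mkdir -p pics; python3 - <<'E'
from rig import bot,camera
import cv2
s=bot.read_state();print(s['time_s'],s['eef_pos'],s['orientation'],s['gripper_width'],bot.grip_depth)
for n in ['top','scene']:
    c=camera(n);cv2.imwrite(f'pics/{n}0.png',c['img'][:,:,::-1]);print(n,c['camera_matrix'],c['R'],c['t'])
E
```

```text
0.0 [ 0.17300898 -0.62580857  0.23023225] [[ 9.63814660e-01  2.66572827e-01 -4.78836087e-04]
 [ 2.66573249e-01 -9.63812641e-01  1.97379260e-03]
 [ 6.46511990e-05 -2.03001513e-03 -9.99997937e-01]] 1.0010810025450747 -0.0187
top [[592.44729967   0.         318.98321416]
 [  0.         592.44729967 241.20485599]
 [  0.           0.           1.        ]] [[ 0.00269853 -0.99995146  0.0094763 ]
 [-0.99349279 -0.00375986 -0.11383295]
 [ 0.11386305 -0.00910746 -0.99345471]] [-0.00585515  0.51604086  1.3583608 ]
scene [[474.38954928   0.         309.92121975]
 [  0.         474.38954928 239.5067138 ]
 [  0.           0.           1.        ]] [[ 0.05923436  0.99802961 -0.02069263]
 [ 0.59942987 -0.05213735 -0.79872744]
 [-0.7982325   0.03490833 -0.60133709]] [-0.03119702 -0.24502182  1.46065463]
```

View pics/top0.png

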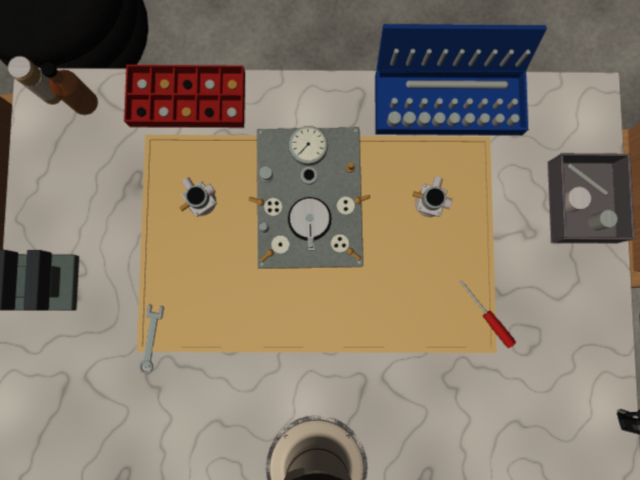

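View pics/scene0.png

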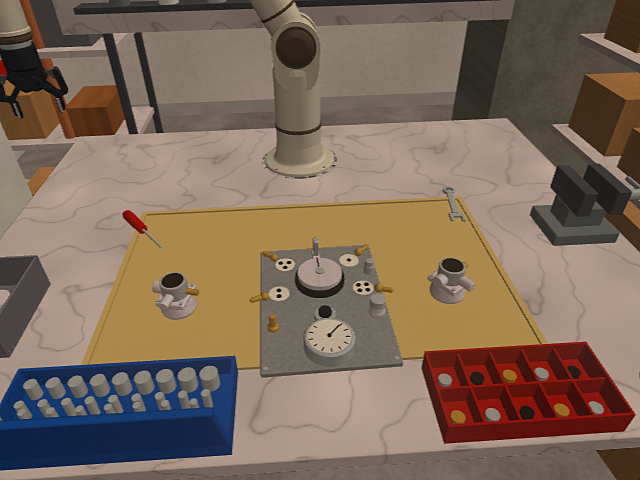

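```bash
cat > h.py <<'E'
import numpy as np
def ray(c,uv,z):
    d=np.linalg.inv(c['camera_matrix'])@[uv[0],uv[1],1]; d=c['R'].T@d; o=-c['R'].T@c['t']
    return (o+d*(z-o[2])/d[2])[:2]
E
python3 - <<'E'
from rig import camera
from h import *
import cv2
c=camera('top')
cr=c['img'][120:280,230:390,::-1]
cv2.imwrite('pics/crop.png',cv2.resize(cr,(600,600),interpolation=cv2.INTER_CUBIC))
for n,uv,z in [('hub',(309.5,217.5),.039),('gauge',(308,145),.04),('vent',(309,175),.034),('d1',(280,244),.015),('d3',(340.5,243),.015),('d2',(346,205.5),.015),('d4',(273,207),.015),('tabtop',(311.5,246),.074),('jar',(265.5,172),.042),('holder',(350,167),.034),('sock',(263.5,227),.03)]:
    print(n,ray(c,uv,z).round(4))
E
```

```text
hub [0.5706 0.0182]
gauge [0.7441 0.0225]
vent [0.673  0.0199]
d1 [0.5107 0.0878]
d3 [ 0.5136 -0.0553]
d2 [ 0.6037 -0.0685]
d4 [0.5993 0.1054]
tabtop [0.5    0.0131]
jar [0.6779 0.1221]
holder [ 0.6928 -0.0772]
sock [0.5491 0.1261]
```

View pics/crop.png

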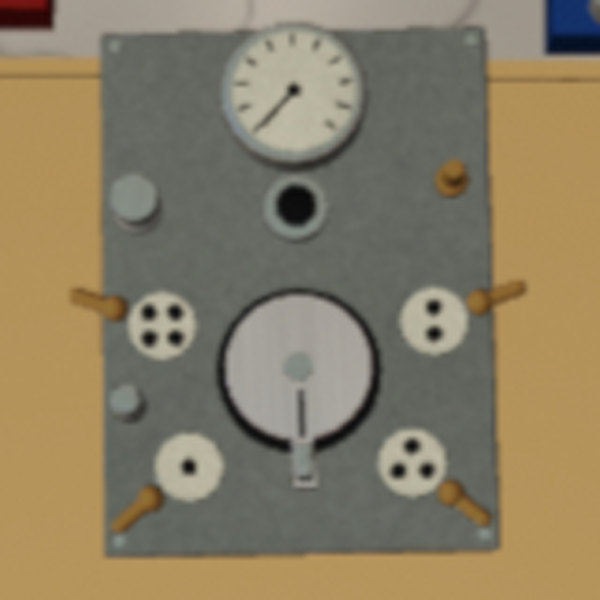

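Request:
move_arm(
  moves=[
    [0.1,-0.11,0,0,1],
    [0.2,-0.22,0,0,1],
    [0.33,-0.37,0,0,1],
    [0.33,-0.37,0,0,1],
    [0.33,-0.37,0,0,1],
    [0.33,-0.37,0,0,1],
    [0.33,-0.37,0,0,1],
    [0.33,-0.37,0,0,1],
  ],
)

```text
time_s: 0.82
eef_pos: [0.2876, -0.3939, 0.2312]
orientation: [[0.964, 0.267, -0.0], [0.267, -0.964, 0.0], [-0.0, -0.0, -1.0]]
force: [0.6, -0.2, 0.9]
gripper_width: 0.001
finger_force: 0.0
```

Request:
move_arm(
  moves=[
    [0.33,-0.37,0,0,1],
    [0.33,-0.37,0,0,1],
    [0.33,-0.37,0,0,1],
    [0.33,-0.37,0,0,1],
    [0.33,-0.37,0,0,1],
    [0.33,-0.37,0,0,1],
    [0.33,-0.37,0,0,1],
    [0.33,-0.37,0,0,1],
  ],
)

```text
time_s: 1.48
eef_pos: [0.4186, -0.1275, 0.2314]
orientation: [[0.964, 0.267, -0.0], [0.267, -0.964, -0.001], [-0.0, 0.001, -1.0]]
force: [0.5, -1.6, -0.2]
gripper_width: 0.003
finger_force: 0.0
```

Request:
move_arm(
  moves=[
    [0.33,-0.37,0,0,1],
    [0.33,-0.37,0,0,1],
    [0.33,-0.37,0,0,1],
    [0.33,-0.37,0,0.06,1],
    [0.3,-0.3,0,0.06,1],
    [0.15,-0.14,0,0,1],
    [0,0,0,0,1],
  ],
)

```text
time_s: 2.07
eef_pos: [0.5138, 0.0455, 0.2316]
orientation: [[0.996, 0.089, 0.002], [0.089, -0.996, 0.003], [0.002, -0.002, -1.0]]
force: [1.3, 0.4, -0.9]
gripper_width: -0.001
finger_force: 0.0
```

```bash
cat >> h.py <<'E'
def wproj(c,s,X):
    T=np.eye(4);T[:3,:3]=s['orientation'];T[:3,3]=s['eef_pos']
    M=np.linalg.inv(T@c['tool_from_camera']); p=M[:3,:3]@X+M[:3,3]; q=c['camera_matrix']@p; return q[:2]/q[2]
def wray(c,s,uv,z):
    T=np.eye(4);T[:3,:3]=s['orientation'];T[:3,3]=s['eef_pos'];T=T@c['tool_from_camera']
    d=T[:3,:3]@np.linalg.inv(c['camera_matrix'])@[uv[0],uv[1],1];o=T[:3,3]
    return (o+d*(z-o[2])/d[2])[:2]
E
python3 - <<'E'
from rig import camera,bot
from h import *
import cv2
s=bot.read_state();c=camera('wrist');cv2.imwrite('pics/w1.png',c['img'][:,:,::-1])
print(s['eef_pos'],s['force'])
for n,X in dict(hub=(.5705,.0185,.039),tab=(.509,.0145,.074),d3=(.5125,-.053,.015),vent=(.674,.0205,.034)).items(): print(n,wproj(c,s,np.array(X)).round(0))
E
```

```text
[0.5138372  0.04551444 0.23164376] [ 1.28014721  0.3570347  -0.87391891]
hub [357. 163.]
tab [357. 236.]
d3 [416. 225.]
vent [368.  41.]
```

View pics/w1.png

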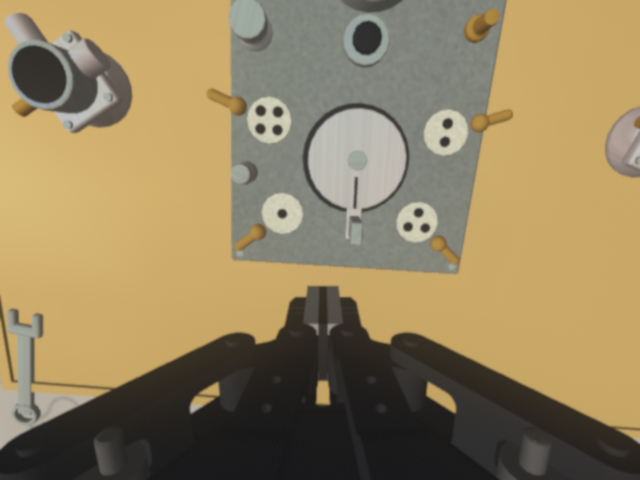

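Request:
move_arm(
  moves=[
    [0,0,0.3,0,1],
    [0,0,0.5,0,1],
    [0,0,0.5,0,1],
    [-0.06,0,0.5,0,1],
    [0,0,0.4,0,1],
    [0,0,0.2,0,1],
    [0,0,0,0,1],
  ],
)

```text
time_s: 2.7
eef_pos: [0.5041, 0.0381, 0.0479]
orientation: [[0.997, 0.082, -0.008], [0.082, -0.997, -0.001], [-0.008, 0.0, -1.0]]
force: [-0.5, 0.2, 0.4]
gripper_width: 0.003
finger_force: 0.0
```

Request:
move_arm(
  moves=[
    [0,0.05,0,0,1],
    [0,0.05,0,0,1],
    [0,0.05,0,0,1],
    [0,0.05,0,0,1],
  ],
)

```text
time_s: 3.03
eef_pos: [0.5101, 0.0249, 0.0526]
orientation: [[0.997, 0.083, 0.002], [0.083, -0.997, 0.0], [0.002, 0.0, -1.0]]
force: [-1.7, 2.7, 0.7]
gripper_width: 0.002
finger_force: 1.3
```

Request:
move_arm(
  moves=[
    [-0.009,0.041,0,-0.032,1],
    [-0.009,0.041,0,-0.032,1],
    [-0.009,0.041,0,-0.032,1],
    [-0.009,0.041,0,-0.032,1],
    [-0.009,0.041,0,-0.032,1],
    [-0.009,0.041,0,-0.032,1],
    [-0.009,0.041,0,-0.032,1],
    [-0.009,0.041,0,-0.032,1],
  ],
)

```text
time_s: 3.7
eef_pos: [0.5121, 0.0001, 0.0526]
orientation: [[0.883, 0.469, 0.003], [0.469, -0.883, 0.0], [0.003, 0.001, -1.0]]
force: [0.5, 3.5, -1.0]
gripper_width: 0.001
finger_force: 1.1
```

Request:
move_arm(
  moves=[
    [-0.009,0.041,0,-0.032,1],
    [-0.009,0.041,0,-0.032,1],
    [-0.009,0.041,0,-0.032,1],
    [-0.009,0.041,0,-0.032,1],
    [-0.009,0.041,0,-0.032,1],
    [-0.009,0.041,0,-0.032,1],
    [-0.005,0.02,0,-0.015,1],
    [0,0,0,0,1],
  ],
)

```text
time_s: 4.37
eef_pos: [0.5195, -0.0195, 0.0521]
orientation: [[0.69, 0.724, 0.002], [0.724, -0.69, -0.001], [0.001, 0.001, -1.0]]
force: [-0.5, -0.3, 0.5]
gripper_width: 0.0
finger_force: 0.1
```

```bash
python3 - <<'E'
from rig import camera,bot
from h import *
import cv2
s=bot.read_state();c=camera('wrist');cv2.imwrite('pics/w2.png',c['img'][:,:,::-1])
print(s['eef_pos'],s['force'])
for n,X in dict(hub=(.5705,.0185,.039),d3=(.5135,-.0535,.015)).items(): print(n,wproj(c,s,np.array(X)).round(0))
E
```

```text
[ 0.51950018 -0.01945444  0.05207542] [-0.54600752 -0.26763626  0.50677798]
hub [347. 159.]
d3 [356. 323.]
```

View pics/w2.png

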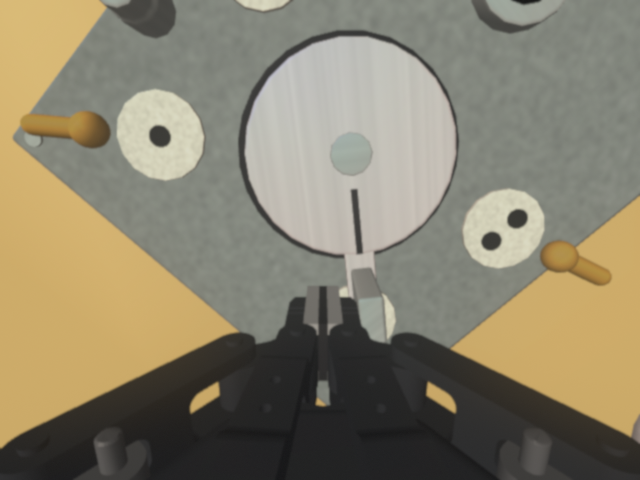

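```bash
python3 - <<'E'
from rig import camera,bot
from h import *
s=bot.read_state();c=camera('wrist')
h,a,b=[wray(c,s,p,.039) for p in [(350.5,153.5),(354,190),(360,252)]]
for d in (a-h,b-h,b-a): print(h,np.arctan2(-d[1],-d[0]))
for p in [(160,135),(504,228),(265,-10)]:
  q=wray(c,s,p,.015); d=q-h; print(q,np.hypot(*d),np.arctan2(-d[1],-d[0]))
E
```

```text
[0.57286052 0.01888677] 0.9288400356866263
[0.57286052 0.01888677] 0.9294064859913682
[0.57286052 0.01888677] 0.9297157596590697
[0.51260288 0.08791444] 0.09162860867912222 -0.8531290501493963
[ 0.60670231 -0.06614735] 0.09152086604585499 1.949559144710573
[0.59382366 0.09499987] 0.0789471784203246 -1.839553788446076
```

Request:
move_arm(
  moves=[
    [0,-0.05,0,0,1],
    [0,-0.1,0,0,1],
    [0,-0.1,0,0,1],
    [0,0,-0.3,0,1],
    [0,0,-0.5,0.07,1],
    [0,0,-0.5,0.07,1],
    [0,0,-0.3,0.07,1],
    [0,0,0,0.07,1],
  ],
)

```text
time_s: 5.13
eef_pos: [0.5078, -0.0041, 0.1761]
orientation: [[0.934, 0.358, 0.008], [0.358, -0.934, -0.001], [0.007, 0.004, -1.0]]
force: [0.8, 0.8, 0.8]
gripper_width: 0.0
finger_force: 0.0
```

Request:
move_arm(
  moves=[
    [0,0,0,0.07,1],
    [0,0,0,0.07,1],
    [0,0,0,0.07,1],
    [0,0,0,0,1],
  ],
)

```text
time_s: 5.47
eef_pos: [0.5044, -0.005, 0.1714]
orientation: [[0.999, 0.038, -0.0], [0.038, -0.999, -0.001], [-0.0, 0.001, -1.0]]
force: [0.0, 0.5, 0.3]
gripper_width: 0.004
finger_force: 0.0
```

```bash
python3 - <<'E'
from rig import camera,bot
from h import *
import cv2
s=bot.read_state();c=camera('wrist');cv2.imwrite('pics/w3.png',c['img'][:,:,::-1])
print(s['eef_pos'],s['orientation'],s['force'])
for n,X in dict(hub=(.572,.0188,.039),vent=(.6755,.021,.034),d3=(.5135,-.0535,.015)).items(): print(n,wproj(c,s,np.array(X)).round(0))
E
```

```text
[ 0.50439125 -0.00498505  0.17138228] [[ 9.99293120e-01  3.75933455e-02 -2.77557410e-05]
 [ 3.75933052e-02 -9.99292714e-01 -9.02582287e-04]
 [-6.16671976e-05  9.00900839e-04 -9.99999592e-01]] [0.02946871 0.45806517 0.29453828]
hub [294. 146.]
vent [294. -10.]
d3 [378. 220.]
```

View pics/w3.png

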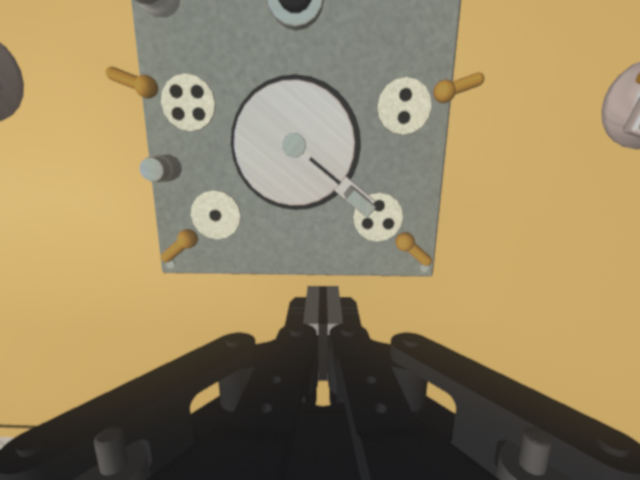

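```bash
python3 - <<'E'
from rig import camera,bot
from h import *
s=bot.read_state();c=camera('wrist')
h,a,b=[wray(c,s,p,.039) for p in [(293.5,145),(310,158),(340,184)]]
m=wray(c,s,(378.5,217),.015)
for d in (b-a,b-h,m-h): print(h,np.arctan2(-d[1],-d[0]),np.hypot(*d))
print(m,wray(c,s,(296,-2),.034))
E
```

```text
[0.5726873  0.01942878] 0.9114069667173935 0.030290741378760862
[0.5726873  0.01942878] 0.9273569120686906 0.04586946073767599
[0.5726873  0.01942878] 0.9108225490640756 0.09233776025611483
[ 0.51607537 -0.05351881] [0.67080774 0.02027762]
```

Request:
move_arm(
  moves=[
    [0.2,-0.03,0,0,1],
    [0.4,-0.05,0,0,1],
    [0.5,-0.05,0,0,1],
    [0.5,-0.05,0,0,1],
    [0.4,-0.05,0,0,1],
    [0.27,-0.03,0,0,1],
    [0,0,0,0,1],
    [0,0,0,0,1],
  ],
)

```text
time_s: 6.23
eef_pos: [0.6744, 0.0218, 0.1703]
orientation: [[0.999, 0.044, -0.001], [0.044, -0.999, 0.001], [-0.001, -0.001, -1.0]]
force: [-0.4, 0.4, -0.2]
gripper_width: -0.002
finger_force: 0.0
```

Request:
move_arm(
  moves=[
    [0,0,0.2,0,1],
    [0,0,0.4,0,1],
    [0,0,0.4,0,1],
    [0,0,0.4,0,1],
    [0,0,0.2,0,1],
    [0,0,0.1,0,1],
    [0,0,0,0,1],
    [0,0,0,0,1],
  ],
)

```text
time_s: 6.9
eef_pos: [0.6748, 0.0209, 0.0446]
orientation: [[0.999, 0.041, 0.001], [0.041, -0.999, 0.0], [0.001, -0.0, -1.0]]
force: [0.1, 0.8, 0.1]
gripper_width: -0.0
finger_force: 0.0
```

Request:
move_arm(
  moves=[
    [0,0,0.03,0,1],
    [0,0,0.03,0,1],
    [0,0,0.03,0,1],
    [0,0,0.02,0,1],
    [0,0,0,0,1],
    [0,0,0,0,1],
  ],
)

```text
time_s: 7.4
eef_pos: [0.6745, 0.0207, 0.0357]
orientation: [[0.999, 0.041, 0.0], [0.041, -0.999, -0.0], [0.0, 0.0, -1.0]]
force: [0.1, 0.4, -0.6]
gripper_width: 0.001
finger_force: 0.0
```

Request:
move_arm(
  moves=[
    [0,0,0.03,0,1],
    [0,0,0.03,0,1],
    [0,0,0.02,0,1],
    [0,0,0.01,0,1],
    [0,0,0,0,1],
    [0,0,0,0,1],
  ],
)

```text
time_s: 7.9
eef_pos: [0.6749, 0.0209, 0.0292]
orientation: [[0.999, 0.041, 0.001], [0.041, -0.999, 0.0], [0.001, -0.0, -1.0]]
force: [0.1, -0.3, 4.9]
gripper_width: 0.001
finger_force: 2.1
```

Near full travel; a touch further to feel the stop.

Request:
move_arm(
  moves=[
    [0,0,0.015,0,1],
    [0,0,0.015,0,1],
    [0,0,0,0,1],
    [0,0,0,0,1],
  ],
)

```text
time_s: 8.23
eef_pos: [0.6749, 0.0208, 0.0281]
orientation: [[0.999, 0.041, 0.001], [0.041, -0.999, -0.0], [0.001, 0.001, -1.0]]
force: [-2.6, -1.3, 11.8]
gripper_width: -0.005
finger_force: 6.0
```

Request:
move_arm(
  moves=[
    [0,0,-0.05,0,1],
    [0,0,-0.1,0,1],
    [0,0,-0.3,0,1],
    [0,0,-0.5,0,1],
    [0,0,-0.5,0,1],
    [-0.5,0,-0.2,0,1],
    [-0.5,0,0,0,1],
    [-0.3,0,0,0,1],
  ],
)

```text
time_s: 8.9
eef_pos: [0.5739, 0.0169, 0.151]
orientation: [[0.999, 0.041, -0.001], [0.041, -0.999, -0.001], [-0.001, 0.001, -1.0]]
force: [0.0, -0.6, -0.1]
gripper_width: -0.003
finger_force: 0.0
```

Request:
move_arm(
  moves=[
    [-0.3,0,0,0,1],
    [0,0,0,0,1],
    [0,0,0,0,1],
    [0,0,0,0,1],
  ],
)

```text
time_s: 9.23
eef_pos: [0.555, 0.0156, 0.1504]
orientation: [[0.999, 0.04, 0.001], [0.04, -0.999, -0.0], [0.0, 0.0, -1.0]]
force: [0.4, 0.0, 0.7]
gripper_width: -0.0
finger_force: 0.0
```

```bash
python3 - <<'E'
from rig import camera,bot
import cv2
s=bot.read_state();c=camera('wrist');cv2.imwrite('pics/w4.png',c['img'][:,:,::-1])
print(s['eef_pos'],s['force'],s['time_s'])
E
```

```text
[0.55502416 0.01556153 0.1504296 ] [0.35390754 0.04318549 0.69896303] 9.2333
```

View pics/w4.png

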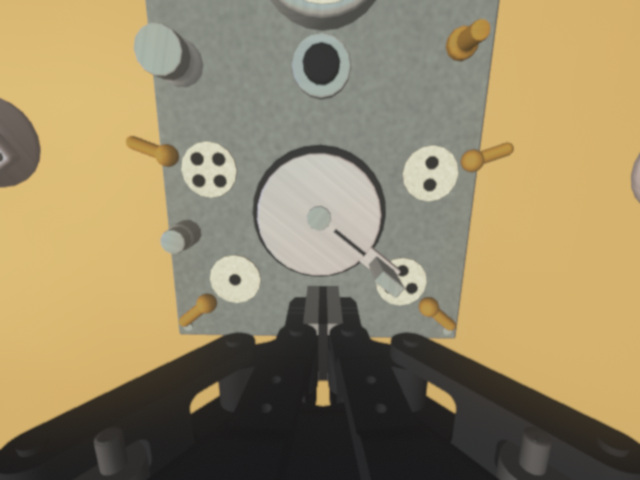

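The tab (385,275) still points at the three-dot disc (400,282). The button (321,64) is up, and the jar, holder and socket stand where they were.

```bash
python3 -c "
from rig import bot
print(bot.finish_job())"
```

```text
the job is handed in; nothing more can be done
None
```

The job is handed in: the selector points at the three-dot disc to within about 2°, the vent button was pressed to its stop and came back up, and nothing loose visibly moved; the hand-in returned no verdict.

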